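# Draw one bearing ball and lift out the catch dish

## Robot

A 7-joint arm with a two-finger parallel gripper is mounted at the origin on a cart in front of the work surface, level with it; the furniture and walls round the work are solid. World frame = base frame: x ahead of the robot, y to its left, z up, the work surface at z = 0. Lengths are in mm, angles in rad, forces in N, time in s.
With the tool pointing down it reaches from about 425 to 975 mm from the base axis. Payload 16.7 kg.
Tool frame: the origin (TCP) lies at the very end of the fingers, on their centre line; the grasp point (between the pads) lies 19 mm behind it; z points along the fingers, y is the line along which they close (so a half turn about z gives the same grasp; the last joint's range is limited). The gripper opens to 85 mm and grips with 20 to 120 N. Pads are 22 mm wide; open, the fingers measure 114 mm over their backs; the gripper's body (76 mm by 85 mm) begins 54 mm behind the grasp point. The pads swing forward as they close: fully open they stand 13 mm farther back than shut.
Start: joints at [-1.308, 0.426, 0.074, 1.606, -0.034, 1.111, -0.067], TCP at [270.794, 618.261, 231.302] pointing down, gripper open.
Joint ranges: [-2.85, 2.85], [-0.5, 2.14], [-1.23, 1.37], [0.21, 2.46], [-1.02, 4.16], [0.16, 2.05], [-2.73, 2.73]. Speed limits (rad/s): [1.89, 1.89, 2.39, 2.39, 3.01, 3.01, 3.01].

## Interface

Orientations are given as [roll, pitch, yaw] about the fixed x, y, z axes, in that order (R = Rz(yaw) Ry(pitch) Rx(roll)).
In Python, from bench import bot, vision, job gives the robot as it stands.
- The arm moves only by the shell command python3 -m jog 'ROWS' [OPENING]. ROWS is a JSON object of lists of equal length, an entry for each row: "xyz": the shift along the tool's x, y, z in units of 30 mm (1.0 is 30 mm), a list of three; "twist": the turn about the tool's z in units of 5 degrees (1.0 is 5 degrees). A call has 1 to 8 rows; each row is the pose to reach, as a shift and turn from the pose commanded when the call began, along the tool's axes at that moment; what a row does not reach only later rows make up. A row lasts 1/12 s, in which the tool goes at most 41.7 mm and 7.16 degrees, less where a joint would pass 70% of its speed; a pose out of reach is approached as far as the arm can. A call with a gripper value outside its range is refused whole. OPENING is the opening, from -1 (shut) to 1 (fully open), set as the call begins (- or left out, the last holds). The fingers move at their own pace and stop on an object; the grip force is fixed at half the most. Time passes only in rows, so rows that repeat a pose let the fingers close. It gives the time, the measured TCP pose, the force, the opening and the grip force at its end, in the units of the state.
- bot.get_obs(): the state, without advancing time (a new reading comes with each control period).
- vision.camera(name): name is "side" or "top" or "wrist"; returns (picture, depth): 420x560x3 uint8, red, green, blue; 420x560 float32, mm along the optical axis (not along the pixel's ray), 0 where there is no reading.
- vision.camera_info(name): a dict with "fovy" (degrees; the focal length in pixels is half the picture's height over the tangent of half this angle, whatever the lens; pixels are square), "cx", "cy" (the principal point, pixels), "dist" ([k1, k2, p1, p2, k3] as OpenCV has them; the pictures are not rectified), "eye" and "orientation" of the camera in the world; the wrist camera has in their place "hand_eye" (4x4, takes a point from camera to tool coordinates, whose origin is the TCP and whose axes are the flange's). Camera axes: x right, y down, z forward; pixel columns grow to the right and rows downward; lengths in mm; the calibration is good to about 2 mm. A picture is of the moment at which its call begins: read the wrist's pose just before it. camera_info takes no time and is no camera call.
- job.sign_off(): hands the job in; it is judged then, once.
The state is a dict: "clock": time; "joints": joint angles; "joint_velocities": joint speeds; "joint_efforts": joint torques, N m; "tcp_pos": TCP position; "tcp_rot": TCP orientation; "force": force on the tool from outside, world axes, zero at the start; "moment": the same for the moment, N m; "grip_width": finger opening in mm; "grasp_force": force on a finger pad.
Only numpy, scipy, OpenCV 4.12 (cv2) and the standard library are available. Lean on these libraries where they do the work, as an engineer would, in place of code of your own. Each camera call takes 0.05 s, during which the arm holds its last target. There are 200 camera calls.

## Task

Draw one bearing ball from the dispenser: twist the knob on top of the grey drum clockwise to its stop and let it spring back, once only, so that a single ball rolls down the chute and comes to rest in the catch dish. Then take the dish by its arched handle, give it a quarter turn anticlockwise (seen from above) to free it from its bayonet seat and lift it out, keeping it level all the while so that the ball stays in the middle. Finish still holding the dish in the gripper, level and motionless, with its foot at least 10 cm above the worktop and the ball in the middle; leave the other ball in the dispenser and the things round about where they lie.

Things in the scene. Friction and masses are not known exactly. Their poses are not given: they have to be found in the camera images.
- dispenser: ball dispenser fixed to the worktop: plywood board 135 x 335 x 12 mm; on it a grey drum with a knob (axis at y +95 mm), an aluminium chute falling towards -y, and a steel bayonet ring holding the catch dish (axis at y -95 mm). Origin on the worktop, under the board; y along the board from dish to drum, z up
- feed_tube (a point): centre of the top of the clear feed tube, 135 mm above the worktop, 26 mm across, standing on the drum beside the knob, 28 mm from the knob's axis. The drum is 90 mm across, its top 113 mm above the worktop
- chute_end (a point): middle of the lower end of the chute (a channel 26 mm wide), 60 mm from the dish's axis; its floor is here 55 mm and its walls 70 mm above the worktop
- knob (a joint): turn of the knob in rad: 0 at rest, grows clockwise seen from above, hard stop at 1.22. A light spring (0.04 Nm at rest, 0.19 Nm at the stop) brings it back to 0 when released. From about 1.0 the ball in the pocket falls into the chute; it rolls into the dish within 1 s and rests in the middle some 2 s later
- knob_grip (a point): middle of the knob's wing, 164 mm above the worktop, on the knob's vertical axis. The wing is an upright black bar 48 mm long (along this point's x, the dispenser's x at rest), 13 mm thick (y), 25 mm high, on a thin steel stem: fingertips may reach down to 140 mm above the worktop
- dish: catch dish: aluminium, 103 mm across, cork-lined, with an arched handle; 140 to 250 g. Origin: centre of the foot's underside, standing on the board (12 mm above the worktop); x along the handle, z up. Rim 38 mm above the origin. The floor is a shallow funnel of 6 degrees, lowest in the middle: the ball stays there while the dish is nearly level, and runs off when it is tilted more
- seat (a point): centre of the bayonet ring (99 mm across, 14 mm high), on the board's top, with the dispenser's axes. Two lugs under the handle's ends hold the dish down (2 mm play) while the handle lies along x, across the chute, as at the start. Turned 75 to 90 degrees anticlockwise from above (stop at 91), the lugs stand in notches and the dish lifts straight out. Sideways play 3 mm
- dish_grip (a point): middle of the handle's grip, 88 mm above the dish's origin (100 mm above the worktop at the start). The grip is a black bar 58 mm long (along the dish's x), 15 mm thick (y), 20 mm high, on two steel wires that reach the rim at x +-50 mm; 40 mm of free space between it and a ball in the dish
- dish_middle (a point): where the centre of a ball lies that rests in the middle of the dish: 28 mm above the dish's origin, on its axis.
- ball_1: the bearing ball to be drawn: steel, 18 mm across, 24 g, origin at its centre. At the start it is in the pocket inside the drum, under the feed tube (98 mm above the worktop).
- ball_2: the second bearing ball, alike, in the clear feed tube on top of the drum (centre 116 mm above the worktop); after the first is drawn it sinks into the pocket (98 mm above the worktop) and stays in the dispenser. Origin at its centre.
- pliers: bystander: combination pliers with blue grips, 178 x 48 x 13 mm, lying behind the dispenser; origin at the centre of the underside, x along them
- adj_wrench: bystander: bright adjustable wrench, 42 x 189 x 15 mm, lying behind the dispenser; origin at the centre of the underside, y along it
- tape_black: bystander: roll of black tape, 59 mm across, 19 mm high, in front of the dispenser; origin at the centre of the underside
- offcut_d: bystander: flat pine offcut, 60 x 70 x 18 mm, in front of the dispenser; origin at the centre of the underside
- mug: bystander: orange mug, 81 x 113 x 101 mm, to the right, near the vice; origin at the middle of the underside
- sanding_block: bystander: black sanding block, 67 x 110 x 30 mm, to the left of the dispenser; origin at the centre of the underside
Not all that is in view belongs to the job. Of the things like the dish, leave any that is purple; of the rest the smaller one is meant.

How it is judged (in metres and radians):
On the way, in this order (a step that is already met when the one before it is completed fails the run):
1. the knob is twisted clockwise to its stop (value of joint knob above 1.12 rad), for 0.1 s.
2. the knob is back at rest and one ball rests in the middle of the dish, which is still locked in its seat (value of joint knob below 0.08 rad and distance between ball_1 and dish_middle below 0.012 m and linear speed of ball_1 below 0.03 m/s and angle between the x axis of dish and the x axis of dispenser, either way round below 0.25 rad), for 0.2 s.
3. the dish is turned a quarter turn in its seat (at least 72 degrees), the ball in its middle (angle between the x axis of dish and the x axis of dispenser, either way round above 1.26 rad and distance between ball_1 and dish_middle below 0.015 m and height (world z) of dish below 0.03 m), for 0.1 s.
At the end, for the whole second after the job is handed in: The dish is held by the fingers and by nothing else, its foot more than 95 mm above the worktop, level within 0.1 rad and moving slower than 20 mm/s, with the drawn ball at rest within 12 mm of its middle; the knob is back at rest (below 0.08 rad) and the second ball is still in the dispenser (height (world z) of dish above 0.095 m and angle between dish's own z axis and vertical below 0.1 rad and distance between ball_1 and dish_middle below 0.012 m and contact force between the fingers and dish above 1 N and contact force between dish and dispenser below 0.05 N and linear speed of dish below 0.02 m/s and linear speed of ball_1 below 0.03 m/s and value of joint knob below 0.08 rad and height (world z) of ball_2 above 0.085 m); the arm keeps its last pose, push and grip.
It fails at once if the second ball is let out (height (world z) of ball_2 below 0.085 m).
It fails at once if the drawn ball falls out of the dish onto the board, the worktop or the floor (height (world z) of ball_1 below 0.032 m).
It fails at once if the dish is turned (more than 20 degrees) or lifted while the ball is not in its middle (25 mm) ((angle between the x axis of dish and the x axis of dispenser, either way round above 0.35 rad or height (world z) of dish above 0.03 m) and distance between ball_1 and dish_middle above 0.025 m).
It fails at once if the dish is tilted by more than 0.15 rad (angle between dish's own z axis and vertical above 0.15 rad).
It fails at once if one of the things round about is moved by more than 30 mm (distance of any of pliers, adj_wrench, tape_black, offcut_d, mug, sanding_block from where it was at the start of the episode above 0.03 m).
It also fails if it takes over 51 s, if anything falls off the work surface, if the arm or the gripper's body presses on something with over 40 N, if the wrist force passes 120 N, or if a joint passes its speed limit or range.

## Working session

There is one attempt and no reset: what is moved stays moved. The work goes in short steps, Python scripts to look and compute and a shell command to move; the robot and the scene stay as the last step left them, time stands still between calls to the robot, and variables do not carry over. Pictures are saved under pics/ and viewed, at most 10 in all, crops included, and the job is handed in when it is done.

```bash
mkdir -p pics; ls
cat > h.py <<'E'
import numpy as np,cv2
from bench import bot,vision,job
from scipy.spatial.transform import Rotation as R
def cam(n):
    o=bot.get_obs(); i=vision.camera_info(n); p,d=vision.camera(n)
    f=210/np.tan(np.radians(i['fovy'])/2)
    K=np.array([[f,0,i['cx']],[0,f,i['cy']],[0,0,1]])
    if n=='wrist':
        T=np.eye(4);T[:3,:3]=R.from_euler('xyz',o['tcp_rot']).as_matrix();T[:3,3]=o['tcp_pos'];T=T@np.array(i['hand_eye'])
        e,M=T[:3,3],T[:3,:3]
    else:
        e=np.array(i['eye']);q=np.array(i['orientation']);M=R.from_euler('xyz',q).as_matrix() if q.size==3 else (q if q.shape==(3,3) else R.from_quat(q).as_matrix())
    return dict(p=p,d=d,K=K,dist=np.array(i['dist'],float),e=e,M=M)
def rays(c,uv):
    n=cv2.undistortPoints(np.array(uv,float).reshape(-1,1,2),c['K'],c['dist']).reshape(-1,2)
    return np.c_[n,np.ones(len(n))]@c['M'].T
def plane(c,uv,z):
    r=rays(c,uv); return c['e']+r*((z-c['e'][2])/r[:,2])[:,None]
def depth(c,uv):
    uv=np.array(uv).reshape(-1,2).astype(int); return c['e']+rays(c,uv)*c['d'][uv[:,1],uv[:,0]][:,None]
def cloud(c):
    v,u=np.mgrid[0:420,0:560]; return depth(c,np.c_[u.ravel(),v.ravel()]).reshape(420,560,3)
def save(n,p): cv2.imwrite('pics/'+n+'.png',p[...,::-1])
E
python3 - <<'E'
from h import *
import pickle
for n in ('top','side'):
    print(n,vision.camera_info(n)); c=cam(n); save(n,c['p']); pickle.dump(c,open(n+'.pkl','wb'))
save('both',np.hstack([pickle.load(open(n+'.pkl','rb'))['p'] for n in('top',)]))
print(bot.get_obs())
E
```

```text
pics
top {'fovy': 51.88754762476741, 'cx': 275.0094263675886, 'cy': 217.41750550565285, 'dist': array([-0.0711915,  0.       ,  0.       ,  0.       ,  0.       ]), 'eye': array([ 443.62477343,    2.9033879 , 1342.40879941]), 'orientation': array([-3.06683996,  0.01704604, -1.59674906])}
side {'fovy': 44.64795129039377, 'cx': 278.99696719898805, 'cy': 209.00267990446267, 'dist': array([0.01454135, 0.        , 0.        , 0.        , 0.        ]), 'eye': array([-497.04786815, -140.05456067, 1136.07070296]), 'orientation': array([-2.3412013 , -0.01156585, -1.41205182])}
{'clock': 0.1, 'joints': array([-1.30749143,  0.42667924,  0.07384985,  1.60655186, -0.03410071,
        1.1107619 , -0.06708812]), 'joint_velocities': array([-9.53708890e-04, -1.83389095e-03,  9.53679345e-05, -1.51805279e-03,
        8.61635761e-04, -6.47784345e-04,  3.49756466e-05]), 'joint_efforts': array([ 8.21420486e-03, -9.51525450e+01,  3.77136737e+00, -4.64412117e+01,
        1.96241378e-02,  6.33789707e-03,  8.27490294e-05]), 'tcp_pos': array([270.67322378, 617.95870934, 230.67007907]), 'tcp_rot': array([-3.14045425e+00,  7.92000567e-05,  2.72877034e+00]), 'force': array([0.64549556, 0.04683512, 0.43817932]), 'moment': array([-0.03306499, -0.02040769,  0.02174693]), 'grasp_force': 0.0, 'grip_width': 85.27704332704434}
```

View pics/top.png

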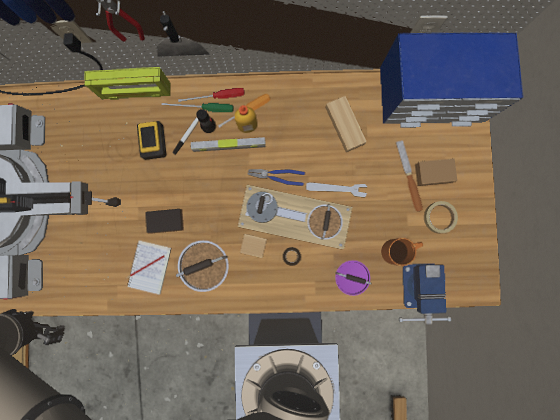

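View pics/side.png

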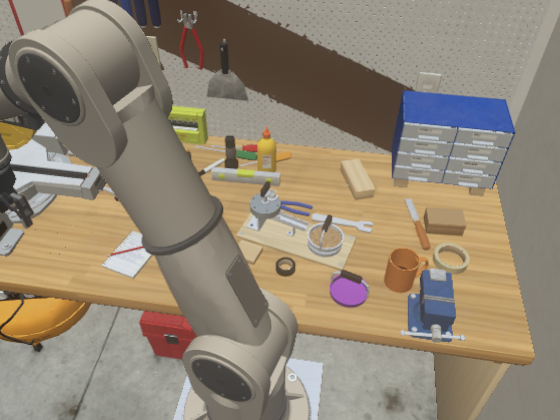

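The top view shows three dish-like things: a big cork dish at (203,266), a purple one at (352,278) and a smaller cork dish in the ring at (327,222). The one at (327,222) is meant: it is not purple, it is smaller than the one at (203,266), and it sits on the dispenser board below the chute. The drum with the knob is at (262,206). I'll confirm this in an enlarged crop and measure.

Run:
```python
from h import *
import pickle
c=pickle.load(open('top.pkl','rb')); P=cloud(c); p=c['p'].astype(int)
crop=c['p'][170:260,225:365]; save('crop',cv2.resize(crop,None,fx=5,fy=5,interpolation=cv2.INTER_CUBIC))
dark=(p.max(2)<75)
for nm,(u0,u1,v0,v1),z in (('knob',(245,280,188,225),176),('grip',(308,348,203,240),110)):
    m=np.zeros(dark.shape,bool); m[v0:v1,u0:u1]=dark[v0:v1,u0:u1]
    n,l,s,ce=cv2.connectedComponentsWithStats(m.astype(np.uint8)); k=1+np.argmax(s[1:,4])
    v,u=np.nonzero(l==k); pts=P[v,u]; 
    rect=cv2.minAreaRect(plane(c,np.c_[u,v],z)[:,:2].astype(np.float32))
    print(nm,ce[k],s[k],'depth z pct',np.percentile(pts[:,2],[10,50,90]),'plane rect',rect)
    q=pts[(pts[:,2]>z-10)&(pts[:,2]<z+12)]; print(len(q),q.mean(0),cv2.minAreaRect(q[:,:2].astype(np.float32)))
# sandbox: dark handles; dish outer edge / board
for nm,(u,v) in dict(drumtop=(250,212),board=(300,240),table=(300,290),dishrim=(327,205)).items(): print(nm,depth(c,[(u,v)])[0])
```

```text
knob [260.66216216 204.44594595] [257 196   8  18  74] depth z pct [172.92091316 176.54570207 180.55668346] plane rect ((567.9772338867188, 58.5587158203125), (11.42816162109375, 47.66063690185547), 75.72957611083984)
72 [567.89887775  58.44240844 176.37454024] ((568.11328125, 58.83061218261719), (11.240601539611816, 47.04880905151367), 76.42230987548828)
grip [326.40909091 220.19318182] [323 211   8  20  88] depth z pct [107.26164542 110.31254851 113.04226684] plane rect ((524.1768798828125, -125.31644439697266), (13.137869834899902, 55.18607711791992), 78.6108627319336)
87 [ 524.65684263 -125.15683844  110.18202826] ((524.2362060546875, -125.14190673828125), (12.99724006652832, 54.6802864074707), 78.5197982788086)
drumtop [553.36116268  92.35057405 117.02545215]
board [472.23791362 -52.42290115   4.03232279]
table [318.39863067 -47.9913416    1.90349218]
dishrim [ 572.52133365 -133.12689696   66.02142139]
```

View pics/crop.png

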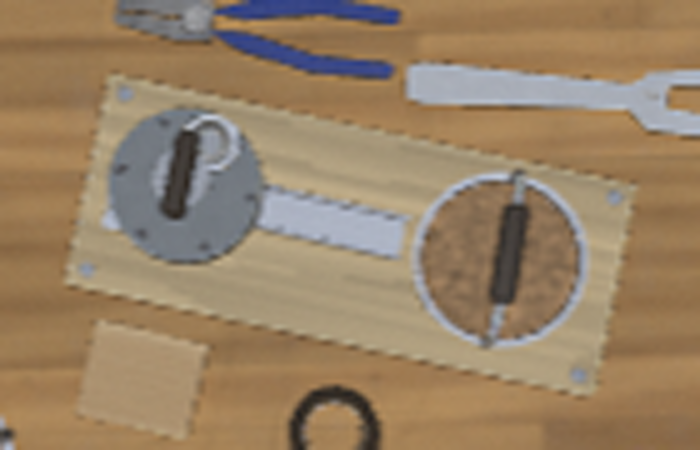

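The crop confirms it: the small cork dish with the arched handle, at about (508,255) in the crop, sits in the steel ring on the board. The knob's black wing is at (180,175), with the feed tube beside it. The measured knob-to-dish distance is 189 mm against 190 mm nominal, and the heights of 176 and 110 mm agree with the given sizes.

```bash
cat > go.py <<'E'
import sys
from h import *
def go(x,y,z,yaw):
    o=bot.get_obs(); M=R.from_euler('xyz',o['tcp_rot']).as_matrix()
    d=M.T@(np.array([x,y,z])-o['tcp_pos'])/30; yw=np.degrees(np.arctan2(M[1,0],M[0,0]))
    print('units',d.round(3),'twist',round(-((yaw-yw+180)%360-180)/5,3),'| tcp',o['tcp_pos'].round(1),'yaw',round(yw,2),'j',o['joints'].round(2),'F',o['force'].round(1),'M',o['moment'].round(2),'w',round(o['grip_width'],1),'g',round(o['grasp_force'],1),'t',o['clock'])
if __name__=='__main__': go(*map(float,sys.argv[1:]))
E
python3 go.py 568 58.6 255 166.6
```

```text
units [-16.559 -13.104  -0.795] twist -2.051 | tcp [270.7 618.  230.7] yaw 156.35 j [-1.31  0.43  0.07  1.61 -0.03  1.11 -0.07] F [0.6 0.  0.4] M [-0.03 -0.02  0.02] w 85.3 g 0.0 t 0.1
```

```bash
python3 -m jog '{"xyz":[[-0.7,-0.5,-0.4],[-1.6,-1.3,-0.8],[-2.6,-2.1,-0.8],[-3.6,-2.9,-0.8],[-4.6,-3.6,-0.8],[-5.6,-4.4,-0.8],[-6.6,-5.2,-0.8],[-7.6,-6.0,-0.8]],"twist":[0,-0.2,-0.5,-0.8,-1.1,-1.4,-1.7,-2]}' 1; python3 go.py 568 58.6 255 166.6
```

```text
clock: 0.77
tcp_pos: [407.8, 360.0, 255.2]
tcp_rot: [-3.141, -0.0, 2.905]
force: [1.0, 0.3, 0.8]
grip_width: 85.3
grasp_force: 0.0
units [-7.548e+00 -8.514e+00  6.000e-03] twist -0.035 | tcp [407.8 360.  255.2] yaw 166.42 j [-0.98  0.19  0.16  1.88 -0.03  1.08  0.53] F [1.  0.3 0.8] M [ 0.01 -0.06  0.01] w 85.3 g 0.0 t 0.7667
```

```bash
python3 -m jog '{"xyz":[[-0.8,-0.9,0],[-1.6,-1.8,0],[-2.4,-2.7,0],[-3.2,-3.6,0],[-4,-4.5,0],[-4.8,-5.4,0],[-5.5,-6.2,0],[-5.9,-6.7,0]],"twist":[0,0,0,0,0,0,0,0]}'; python3 -m jog '{"xyz":[[0,0,0],[0,0,0]],"twist":[0,0]}'; python3 go.py 568 58.6 200 166.6
```

```text
clock: 1.43
tcp_pos: [533.1, 121.1, 255.3]
tcp_rot: [-3.141, 0.0, 2.9]
force: [-0.1, 0.5, 0.2]
grip_width: 85.7
grasp_force: 0.0
clock: 1.6
tcp_pos: [532.1, 123.8, 255.1]
tcp_rot: [-3.141, -0.0, 2.901]
force: [0.2, 0.5, -0.1]
grip_width: 85.3
grasp_force: 0.0
units [-1.681 -1.825  1.836] twist -0.077 | tcp [532.1 123.8 255.1] yaw 166.22 j [-0.64  0.2   0.34  1.88 -0.07  1.07  1.06] F [ 0.2  0.5 -0.1] M [-0.01  0.01 -0.02] w 85.3 g 0.0 t 1.6
```

```bash
python3 -m jog '{"xyz":[[-0.5,-0.5,0],[-1.1,-1.2,0],[-1.5,-1.65,0.3],[-1.68,-1.82,0.7],[-1.68,-1.82,1],[-1.68,-1.82,1],[-1.68,-1.82,1]],"twist":[0,0,0,0,-0.08,-0.08,-0.08]}'
python3 - <<'E'
from h import *
import pickle
c=cam('wrist'); pickle.dump(c,open('w1.pkl','wb')); save('w1',c['p'])
P=cloud(c); p=c['p'].astype(int); m=(P[...,2]>162)&(P[...,2]<190)&(np.hypot(P[...,0]-568,P[...,1]-58.6)<40)&(c['d']>0)
q=P[m]; print(len(q),q.mean(0),np.percentile(q[:,2],[5,50,95]),cv2.minAreaRect(q[:,:2].astype(np.float32)))
E
python3 go.py 568 58.6 145 166.6
```

```text
clock: 2.18
tcp_pos: [567.2, 61.5, 224.6]
tcp_rot: [-3.141, -0.002, 2.912]
force: [-0.5, -0.2, 0.2]
grip_width: 85.4
grasp_force: 0.0
1966 [565.48144708  59.52846655 175.82441574] [171.91282627 176.47159606 177.85526703] ((567.7505493164062, 58.98589324951172), (12.994474411010742, 47.62942886352539), 76.35305786132812)
units [-0.039 -0.089  2.674] twist 0.051 | tcp [567.5  61.4 225.2] yaw 166.85 j [-0.53  0.27  0.37  1.87 -0.11  1.02  1.23] F [0.  0.3 0.3] M [ 0.02 -0.04  0.04] w 85.3 g 0.0 t 2.2333
```

View pics/w1.png

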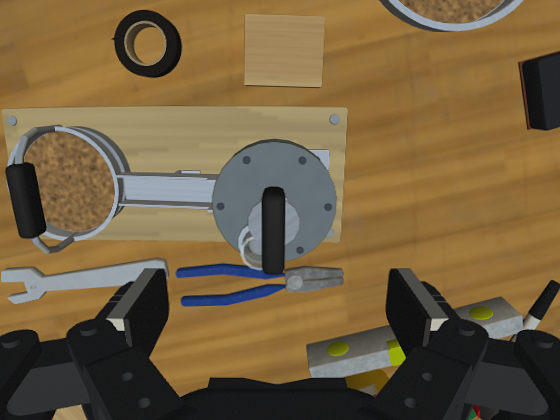

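The wrist view shows the wing at (272,230), centred between the fingers. Ray measurement puts the knob at (567.8, 59.0) with its thickness axis at 76.4°, which agrees with the top view. Descending.

```bash
python3 -m jog '{"xyz":[[-0.02,-0.09,0.4],[-0.02,-0.09,1],[-0.02,-0.09,1.6],[-0.02,-0.09,2.2],[-0.02,-0.09,2.6],[-0.02,-0.09,2.64],[-0.02,-0.09,2.64]],"twist":[0,0.06,0.06,0.06,0.06,0.06,0.06]}'; python3 go.py 567.8 58.9 146 166.5
```

```text
clock: 2.82
tcp_pos: [567.8, 57.4, 145.9]
tcp_rot: [-3.141, -0.001, 2.905]
force: [-0.2, -0.6, 0.6]
grip_width: 85.2
grasp_force: 0.0
units [ 0.011  0.049 -0.005] twist -0.006 | tcp [567.8  57.4 145.9] yaw 166.47 j [-0.5   0.37  0.35  1.94 -0.16  0.86  1.27] F [-0.2 -0.6  0.6] M [-0.01 -0.06  0.03] w 85.2 g 0.0 t 2.8167
```

Close on the wing.

```bash
python3 -m jog '{"xyz":[[0,0.05,0],[0,0.05,0],[0,0.05,0],[0,0.05,0],[0,0.05,0],[0,0.05,0],[0,0.05,0],[0,0.05,0]],"twist":[0,0,0,0,0,0,0,0]}' -1; python3 go.py 567.8 58.9 146 96.5
```

```text
clock: 3.48
tcp_pos: [568.7, 58.8, 147.0]
tcp_rot: [3.141, 0.001, 2.905]
force: [-3.6, 0.2, 11.0]
grip_width: 27.5
grasp_force: 58.3
units [ 0.031 -0.004  0.034] twist 13.99 | tcp [568.7  58.8 147. ] yaw 166.45 j [-0.5   0.36  0.35  1.94 -0.16  0.86  1.27] F [-3.6  0.2 11. ] M [ 0.23  0.74 -0.03] w 27.5 g 58.3 t 3.4833
```

```bash
python3 -m jog '{"xyz":[[0,0,0],[0,0,0]],"twist":[0,0]}'
python3 - <<'E'
from h import *
c=cam('wrist'); save('w2',c['p'])
E
python3 go.py 567.8 58.9 146 96.5
```

```text
clock: 3.65
tcp_pos: [568.7, 58.8, 147.1]
tcp_rot: [3.141, 0.001, 2.905]
force: [-3.4, 1.3, 10.5]
grip_width: 27.3
grasp_force: 58.3
units [ 0.032 -0.004  0.035] twist 13.989 | tcp [568.8  58.8 147.1] yaw 166.45 j [-0.5   0.36  0.35  1.94 -0.16  0.86  1.27] F [-2.6  0.6 11.1] M [ 0.19  0.75 -0.04] w 27.4 g 58.3 t 3.7
```

View pics/w2.png

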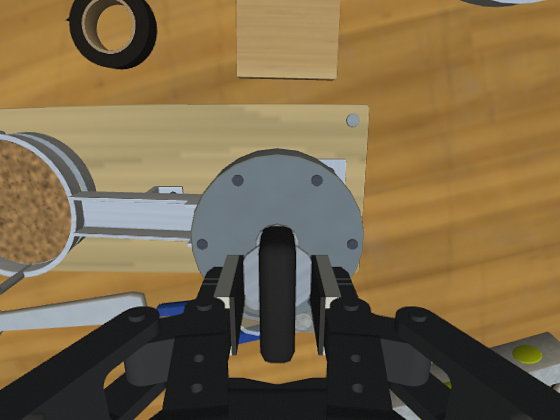

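The pads stand about 7 mm off the wing on both sides (inner faces at columns 240 and 313, wing at 260–297), so they are stopped by something lower down. I'll check the heights round the hub in the depth picture.

```bash
python3 - <<'E'
from h import *
import pickle
c=pickle.load(open('w1.pkl','rb')); P=cloud(c)
for v in (190,205,220,235,250,262,270):
    print(v,[(u,*P[v,u].round(0).astype(int)) for u in (225,240,248,256,285,292,300,310)])
E
python3 go.py 568 59 155 166.5
```

```text
190 [(225, np.int64(549), np.int64(29), np.int64(114)), (240, np.int64(552), np.int64(39), np.int64(115)), (248, np.int64(553), np.int64(44), np.int64(115)), (256, np.int64(554), np.int64(50), np.int64(115)), (285, np.int64(559), np.int64(69), np.int64(114)), (292, np.int64(561), np.int64(74), np.int64(112)), (300, np.int64(561), np.int64(80), np.int64(114)), (310, np.int64(563), np.int64(86), np.int64(116))]
205 [(225, np.int64(560), np.int64(26), np.int64(114)), (240, np.int64(562), np.int64(36), np.int64(114)), (248, np.int64(563), np.int64(42), np.int64(116)), (256, np.int64(555), np.int64(52), np.int64(151)), (285, np.int64(559), np.int64(69), np.int64(152)), (292, np.int64(571), np.int64(72), np.int64(114)), (300, np.int64(572), np.int64(77), np.int64(113)), (310, np.int64(573), np.int64(84), np.int64(115))]
220 [(225, np.int64(571), np.int64(23), np.int64(114)), (240, np.int64(573), np.int64(33), np.int64(113)), (248, np.int64(563), np.int64(44), np.int64(151)), (256, np.int64(564), np.int64(49), np.int64(153)), (285, np.int64(568), np.int64(66), np.int64(151)), (292, np.int64
[... 1253 characters left out ...]
np.int64(1)), (300, np.int64(666), np.int64(64), np.int64(2)), (310, np.int64(669), np.int64(74), np.int64(1))]
270 [(225, np.int64(653), np.int64(-14), np.int64(12)), (240, np.int64(656), np.int64(1), np.int64(12)), (248, np.int64(658), np.int64(9), np.int64(12)), (256, np.int64(660), np.int64(17), np.int64(12)), (285, np.int64(669), np.int64(47), np.int64(7)), (292, np.int64(670), np.int64(54), np.int64(10)), (300, np.int64(670), np.int64(62), np.int64(13)), (310, np.int64(673), np.int64(72), np.int64(11))]
units [ 0.026  0.001 -0.265] twist -0.011 | tcp [568.8  58.8 147.1] yaw 166.45 j [-0.5   0.36  0.35  1.94 -0.16  0.86  1.27] F [-2.6  0.6 11.1] M [ 0.19  0.75 -0.04] w 27.4 g 58.3 t 3.7
```

The depth shows a disc about 28 mm across whose top is 152 mm up, right under the wing, and the pads closed on it. I'll open a little, rise so the tips are at about 156 mm (wing spans 152–176), and close again.

```bash
python3 -m jog '{"xyz":[[0,0,0],[0,0,0],[0,0,0],[0,0,-0.1],[0,0,-0.3],[0,0,-0.33],[0,0,-0.33]],"twist":[0,0,0,0,0,0,0]}' 0.1; python3 go.py 568 59 156 166.5; python3 -m jog '{"xyz":[[0,0,0],[0,0,0],[0,0,0],[0,0,0],[0,0,0],[0,0,0],[0,0,0]],"twist":[0,0,0,0,0,0,0]}' -1;python3 go.py 568 59 156 96.5
```

```text
clock: 4.28
tcp_pos: [568.7, 58.6, 156.7]
tcp_rot: [3.141, 0.001, 2.905]
force: [-0.3, -0.3, -0.9]
grip_width: 47.1
grasp_force: 0.0
units [0.027 0.008 0.022] twist -0.011 | tcp [568.7  58.6 156.7] yaw 166.44 j [-0.5   0.35  0.35  1.93 -0.16  0.88  1.27] F [-0.3 -0.3 -0.9] M [-0.03  0.04 -0.03] w 47.1 g 0.0 t 4.2833
clock: 4.87
tcp_pos: [568.4, 58.8, 156.1]
tcp_rot: [3.141, -0.0, 2.905]
force: [-2.0, 2.5, 4.9]
grip_width: 12.2
grasp_force: 58.6
units [0.013 0.003 0.003] twist 13.991 | tcp [568.4  58.8 156.1] yaw 166.46 j [-0.5   0.35  0.35  1.93 -0.16  0.88  1.27] F [-2.   2.5  4.9] M [ 0.59  0.35 -0.05] w 12.2 g 58.6 t 4.8667
```

The wing is held (12.2 mm). Twisting clockwise.

```bash
python3 -m jog '{"xyz":[[0,0,0],[0,0,0],[0,0,0],[0,0,0],[0,0,0],[0,0,0],[0,0,0],[0,0,0]],"twist":[1,2.3,3.6,4.9,6.2,7.5,8.8,10]}'; python3 go.py 568 59 156 96.5; python3 -m jog '{"xyz":[[0,0,0],[0,0,0],[0,0,0],[0,0,0],[0,0,0],[0,0,0],[0,0,0]],"twist":[1,2,3,3.6,3.9,4,4]}'; python3 go.py 568 59 156 96.5
```

```text
clock: 5.53
tcp_pos: [568.3, 58.8, 156.1]
tcp_rot: [-3.142, -0.0, 2.027]
force: [-1.7, 2.3, 3.8]
grip_width: 11.8
grasp_force: 58.9
units [ 0.012 -0.006  0.003] twist 3.927 | tcp [568.3  58.8 156.1] yaw 116.13 j [-0.66  0.38  0.55  1.94 -0.25  0.89  0.48] F [-1.7  2.3  3.8] M [0.52 0.46 0.16] w 11.8 g 58.9 t 5.5333
clock: 6.12
tcp_pos: [568.3, 58.7, 156.1]
tcp_rot: [-3.141, -0.0, 1.683]
force: [-1.5, 2.1, 6.1]
grip_width: 11.9
grasp_force: 59.1
units [ 0.009 -0.008  0.002] twist -0.015 | tcp [568.3  58.7 156.1] yaw 96.43 j [-0.72  0.4   0.63  1.94 -0.3   0.9   0.18] F [-1.5  2.1  6.1] M [0.5  0.51 0.17] w 11.9 g 59.1 t 6.1167
```

```bash
python3 -m jog '{"xyz":[[0,0,0],[0,0,0],[0,0,0]],"twist":[0.4,0.4,0.4]}';  python3 go.py 568 59 156 96.5
python3 - <<'E'
from h import *
c=cam('wrist'); t=cam('top'); save('w3',np.hstack([c['p'][120:,130:430],cv2.resize(t['p'][175:260,220:360],(494,300),interpolation=cv2.INTER_CUBIC)]))
E
```

```text
clock: 6.37
tcp_pos: [568.3, 58.8, 156.1]
tcp_rot: [-3.141, 0.0, 1.649]
force: [-2.3, 2.4, 5.7]
grip_width: 11.4
grasp_force: 60.1
units [ 0.009 -0.009  0.003] twist -0.4 | tcp [568.3  58.8 156.1] yaw 94.5 j [-0.72  0.4   0.64  1.94 -0.3   0.9   0.15] F [-2.3  2.4  5.7] M [0.41 0.52 0.82] w 11.4 g 60.1 t 6.3667
```

View pics/w3.png

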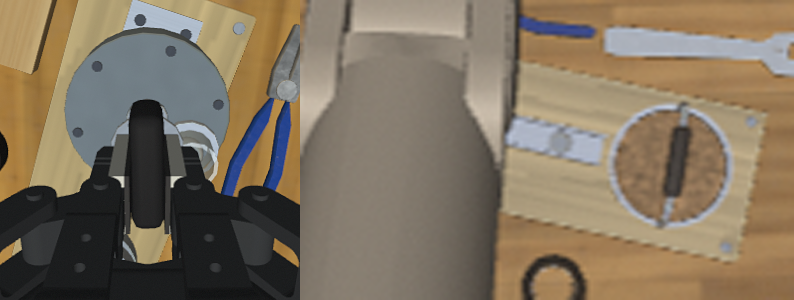

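The moment jumped to 0.8 Nm, so the knob is at its stop. The ball shows on the chute at (560,142) in the right-hand crop. Releasing.

```bash
python3 -m jog '{"xyz":[[0,0,0],[0,0,0],[0,0,0],[0,0,0],[0,0,0],[0,0,0],[0,0,0],[0,0,0]],"twist":[0,0,0,0,0,0,0,0]}' 1; python3 -m jog '{"xyz":[[0,0,-0.4],[0,0,-1],[0,0,-1.8],[0,0,-2.6],[0,0,-3.2],[0,0,-3.6],[0,0,-3.6]],"twist":[0,0,0,0,0,0,0]}';  python3 go.py 524.3 -125.2 262 -13.4
```

```text
clock: 7.13
tcp_pos: [568.3, 58.4, 156.0]
tcp_rot: [-3.142, 0.0, 1.648]
force: [0.4, 0.7, 0.4]
grip_width: 85.2
grasp_force: 0.0
clock: 7.72
tcp_pos: [569.4, 58.5, 266.9]
tcp_rot: [3.138, -0.001, 1.648]
force: [0.0, 0.5, -0.9]
grip_width: 85.2
grasp_force: 0.0
units [-5.989 -1.973  0.15 ] twist 21.567 | tcp [569.4  58.5 266.9] yaw 94.43 j [-0.79  0.27  0.7   1.83 -0.19  1.11  0.06] F [ 0.   0.5 -0.9] M [-0.02 -0.   -0.03] w 85.2 g 0.0 t 7.7167
```

```bash
python3 -m jog '{"xyz":[[-0.3,-0.1,0],[-1,-0.3,0],[-1.8,-0.6,0],[-2.7,-0.9,0],[-3.6,-1.2,0],[-4.5,-1.5,0],[-5.3,-1.75,0],[-5.8,-1.9,0]],"twist":[0.8,2,3.3,4.6,5.9,7.2,8.5,9.8]}'; python3 -m jog '{"xyz":[[0,0,0],[0,0,0],[0,0,0],[0,0,0],[0,0,0],[0,0,0],[0,0,0],[0,0,0]],"twist":[1.3,2.6,3.9,5.2,6.5,7.8,9.1,10.4]}'; python3 go.py 524.3 -125.2 200 -13.4
```

```text
clock: 8.38
tcp_pos: [523.7, -122.0, 263.8]
tcp_rot: [-3.141, 0.0, 0.785]
force: [0.1, 1.0, -0.3]
grip_width: 85.3
grasp_force: 0.0
clock: 9.05
tcp_pos: [524.7, -119.3, 263.6]
tcp_rot: [3.141, 0.001, -0.12]
force: [-0.1, 0.9, 1.1]
grip_width: 85.2
grasp_force: 0.0
units [0.013 0.198 2.12 ] twist 1.304 | tcp [ 524.7 -119.3  263.6] yaw -6.88 j [-0.84  0.33  1.18  1.92 -0.34  1.12 -1.22] F [-0.1  0.9  1.1] M [-0.01 -0.04  0.02] w 85.2 g 0.0 t 9.05
```

```bash
python3 -m jog '{"xyz":[[0,0.1,0.2],[0,0.2,0.7],[0,0.2,1.3],[0,0.2,1.9],[0,0.2,2.1],[0,0.2,2.1],[0,0.2,2.1]],"twist":[0.4,1,1.3,1.3,1.3,1.3,1.3]}'
python3 - <<'E'
from h import *
c=cam('wrist'); save('w4',c['p']); P=cloud(c)
for nm,xy,lo,hi in(('grip',(524.3,-125.2),92,125),('knob',(568,59),160,190)):
    m=(P[...,2]>lo)&(P[...,2]<hi)&(np.hypot(P[...,0]-xy[0],P[...,1]-xy[1])<40)&(c['d']>0)&(c['p'].max(2)<90)
    q=P[m]; print(nm,len(q)); 
    if len(q)>50: print(q.mean(0),np.percentile(q[:,2],[5,95]),cv2.minAreaRect(q[:,:2].astype(np.float32)))
t=cam('top'); save('t4',cv2.resize(t['p'][175:260,220:360],None,fx=4,fy=4))
E
python3 go.py 524.3 -125.2 85 -13.4
```

```text
clock: 9.63
tcp_pos: [524.2, -125.8, 201.2]
tcp_rot: [3.141, 0.0, -0.227]
force: [0.3, 0.2, -0.2]
grip_width: 85.3
grasp_force: 0.0
grip 1848
[ 526.7455479  -126.39355662  110.18217456] [107.11844211 112.0083215 ] ((525.2904663085938, -125.99870300292969), (14.854765892028809, 57.77211380004883), 78.33013916015625)
knob 0
units [-0.02  -0.009  3.894] twist 0.075 | tcp [ 524.7 -125.6  201.8] yaw -13.03 j [-0.75  0.42  1.12  1.98 -0.45  1.01 -1.22] F [0.1 0.  0.8] M [ 0.03 -0.06 -0.01] w 85.7 g 0.0 t 9.7333
```

View pics/w4.png

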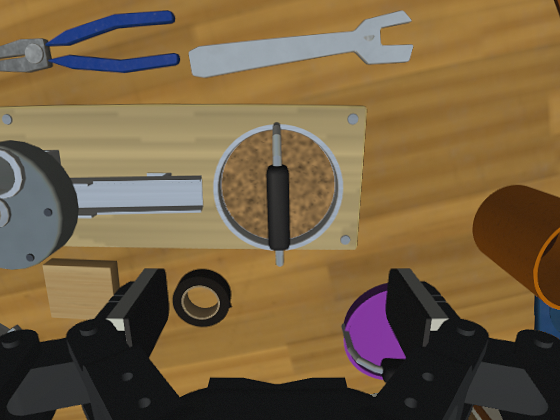

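The wrist view shows the dish with its handle at (278,207), the chute empty, and the middle of the dish hidden under the handle. I'll check the ball and the knob from the side and top cameras.

Run:
```python
from h import *
s=cam('side'); t=cam('top'); save('st5',np.hstack([cv2.resize(s['p'][170:270,230:370],(420,300),interpolation=cv2.INTER_CUBIC),cv2.resize(t['p'][180:245,235:315],(370,300),interpolation=cv2.INTER_CUBIC)]))
```

```text
(no output)
```

View pics/st5.png

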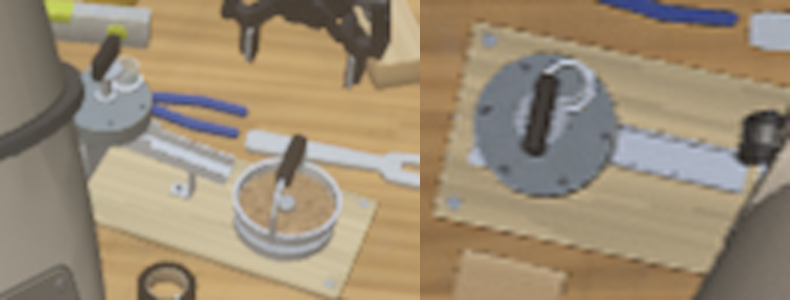

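The ball rests in the middle of the dish at (287,202) in the left crop, and the knob is back at rest at (540,115). Descending on the handle.

```bash
python3 -m jog '{"xyz":[[0,0,0.4],[0,0,1.2],[0,0,2],[0,0,2.8],[0,0,3.4],[0,0,3.8],[0,0,3.9],[0,0,3.9]],"twist":[0,-0.1,-0.25,-0.25,-0.25,-0.25,-0.25,-0.25]}'; python3 -m jog '{"xyz":[[0,0,0.05],[0,0,0.05]],"twist":[0,0]}'; python3 go.py 524.7 -125.6 82 -11.8
```

```text
clock: 10.5
tcp_pos: [524.1, -125.5, 83.7]
tcp_rot: [3.141, 0.001, -0.206]
force: [-0.8, -0.7, 0.8]
grip_width: 85.5
grasp_force: 0.0
clock: 10.67
tcp_pos: [524.9, -125.4, 83.2]
tcp_rot: [-3.141, -0.001, -0.206]
force: [-0.1, 0.1, 0.3]
grip_width: 85.3
grasp_force: 0.0
units [-0.005  0.009  0.042] twist 0.0 | tcp [ 524.9 -125.4   83.2] yaw -11.8 j [-0.58  0.57  0.91  2.07 -0.64  0.8  -1.06] F [-0.1  0.1  0.3] M [ 0.01  0.01 -0.02] w 85.3 g 0.0 t 10.6667
```

```bash
python3 -m jog '{"xyz":[[0,0,0],[0,0,0],[0,0,0],[0,0,0],[0,0,0],[0,0,0],[0,0,0],[0,0,0]],"twist":[0,0,0,0,0,0,0,0]}' -1; python3 -m jog '{"xyz":[[0,0,0],[0,0,0],[0,0,0],[0,0,0]],"twist":[0,0,0,0]}'; python3 go.py 524.7 -125.6 82 76.6
```

```text
clock: 11.33
tcp_pos: [524.4, -125.4, 82.6]
tcp_rot: [3.142, -0.0, -0.206]
force: [0.8, -0.5, 0.4]
grip_width: 14.0
grasp_force: 60.5
clock: 11.67
tcp_pos: [524.3, -125.4, 82.5]
tcp_rot: [3.141, -0.0, -0.206]
force: [-0.5, -1.0, 2.3]
grip_width: 14.0
grasp_force: 60.5
units [0.013 0.005 0.018] twist -17.681 | tcp [ 524.3 -125.4   82.5] yaw -11.81 j [-0.58  0.57  0.91  2.07 -0.64  0.8  -1.06] F [-0.5 -1.   2.3] M [0.02 0.04 0.02] w 14.0 g 60.5 t 11.6667
```

```bash
python3 -m jog '{"xyz":[[0,0,0],[0,0,0],[0,0,0],[0,0,0],[0,0,0],[0,0,0],[0,0,0],[0,0,0]],"twist":[-0.2,-0.5,-1,-1.5,-2,-2.5,-3,-3.5]}'; python3 go.py 524.7 -125.6 82 70.6;  python3 -m jog '{"xyz":[[0,0,0],[0,0,0],[0,0,0],[0,0,0],[0,0,0],[0,0,0],[0,0,0],[0,0,0]],"twist":[-0.6,-1.2,-1.8,-2.4,-3,-3.6,-4.2,-4.8]}'; python3 go.py 524.7 -125.6 82 70.6
```

```text
clock: 12.33
tcp_pos: [524.5, -125.2, 82.5]
tcp_rot: [-3.142, -0.0, 0.103]
force: [0.4, -0.4, 0.4]
grip_width: 13.9
grasp_force: 60.3
units [0.007 0.015 0.018] twist -12.935 | tcp [ 524.5 -125.2   82.5] yaw 5.93 j [-0.53  0.53  0.83  2.07 -0.57  0.77 -0.81] F [ 0.4 -0.4  0.4] M [ 0.16 -0.18  0.02] w 13.9 g 60.3 t 12.3333
clock: 13.0
tcp_pos: [524.4, -125.1, 82.6]
tcp_rot: [-3.141, -0.0, 0.523]
force: [0.9, 0.5, 0.9]
grip_width: 14.0
grasp_force: 60.3
units [0.    0.019 0.018] twist -8.13 | tcp [ 524.4 -125.1   82.6] yaw 29.95 j [-0.45  0.49  0.72  2.07 -0.47  0.75 -0.48] F [0.9 0.5 0.9] M [ 0.27 -0.14  0.  ] w 14.0 g 60.3 t 13.0
```

```bash
python3 -m jog '{"xyz":[[0,0,0],[0,0,0],[0,0,0],[0,0,0],[0,0,0],[0,0,0],[0,0,0],[0,0,0]],"twist":[-0.6,-1.2,-1.8,-2.4,-3,-3.6,-4.2,-4.8]}'; python3 -m jog '{"xyz":[[0,0,0],[0,0,0],[0,0,0],[0,0,0],[0,0,0],[0,0,0],[0,0,0],[0,0,0]],"twist":[-0.6,-1.2,-1.8,-2.4,-2.9,-3.2,-3.3,-3.3]}'; python3 go.py 524.7 -125.6 82 70.6
```

```text
clock: 13.67
tcp_pos: [524.3, -125.1, 82.5]
tcp_rot: [-3.141, -0.0, 0.942]
force: [0.2, 1.3, 0.6]
grip_width: 14.1
grasp_force: 60.3
clock: 14.33
tcp_pos: [524.2, -125.3, 82.5]
tcp_rot: [-3.141, -0.0, 1.225]
force: [-0.0, 1.2, 0.8]
grip_width: 14.2
grasp_force: 60.4
units [-0.003  0.017  0.017] twist -0.079 | tcp [ 524.2 -125.3   82.5] yaw 70.21 j [-0.31  0.44  0.53  2.06 -0.33  0.72  0.09] F [-0.   1.2  0.8] M [0.13 0.17 0.05] w 14.2 g 60.4 t 14.3333
```

```bash
python3 -m jog '{"xyz":[[0,0,0],[0,0,-0.05],[0,0,-0.12],[0,0,-0.2],[0,0,-0.3],[0,0,-0.4],[0,0,-0.5],[0,0,-0.6]],"twist":[0,0,0,0,0,0,0,0]}'; python3 go.py 524.3 -125.3 195 70.2
```

```text
clock: 15.0
tcp_pos: [524.4, -125.3, 100.9]
tcp_rot: [3.142, -0.0, 1.225]
force: [-1.0, 0.5, -2.1]
grip_width: 14.1
grasp_force: 60.0
units [-0.000e+00 -2.000e-03 -3.137e+00] twist -0.002 | tcp [ 524.4 -125.3  100.9] yaw 70.19 j [-0.33  0.41  0.55  2.05 -0.31  0.76  0.07] F [-1.   0.5 -2.1] M [-0.01 -0.    0.03] w 14.1 g 60.0 t 15.0
```

The wrist force is about -2 N, which is the dish's weight, so it has come free. Continuing the lift.

```bash
python3 -m jog '{"xyz":[[0,0,-0.15],[0,0,-0.35],[0,0,-0.55],[0,0,-0.75],[0,0,-0.95],[0,0,-1.15],[0,0,-1.35],[0,0,-1.55]],"twist":[0,0,0,0,0,0,0,0]}'; python3 -m jog '{"xyz":[[0,0,-0.2],[0,0,-0.4],[0,0,-0.6],[0,0,-0.8],[0,0,-1],[0,0,-1.2],[0,0,-1.4],[0,0,-1.5]],"twist":[0,0,0,0,0,0,0,0]}'; python3 -m jog '{"xyz":[[0,0,-0.1],[0,0,-0.15],[0,0,-0.15],[0,0,-0.15],[0,0,-0.15],[0,0,-0.15],[0,0,-0.15],[0,0,-0.15]],"twist":[0,0,0,0,0,0,0,0]}'; python3 -m jog '{"xyz":[[0,0,0],[0,0,0],[0,0,0],[0,0,0],[0,0,0],[0,0,0],[0,0,0],[0,0,0]],"twist":[0,0,0,0,0,0,0,0]}'
python3 - <<'E'
from h import *
s=cam('side'); t=cam('top'); save('st6',np.hstack([cv2.resize(s['p'][140:260,230:370],(467,400),interpolation=cv2.INTER_CUBIC),cv2.resize(t['p'][170:260,240:310],(311,400),interpolation=cv2.INTER_CUBIC)]))
E
python3 go.py 524.3 -125.3 195 70.2
```

```text
clock: 15.67
tcp_pos: [524.3, -125.3, 147.7]
tcp_rot: [3.142, -0.0, 1.225]
force: [-0.0, 0.6, -2.8]
grip_width: 14.2
grasp_force: 60.0
clock: 16.33
tcp_pos: [524.6, -125.4, 192.9]
tcp_rot: [3.141, -0.0, 1.225]
force: [-0.1, -0.2, -1.9]
grip_width: 13.9
grasp_force: 60.0
clock: 17.0
tcp_pos: [524.3, -125.3, 196.4]
tcp_rot: [-3.141, 0.0, 1.225]
force: [0.1, -0.4, -2.2]
grip_width: 14.2
grasp_force: 60.0
clock: 17.67
tcp_pos: [524.4, -125.3, 196.5]
tcp_rot: [3.142, 0.0, 1.225]
force: [0.3, -0.3, -2.0]
grip_width: 13.9
grasp_force: 60.0
units [-0.    -0.     0.051] twist 0.0 | tcp [ 524.3 -125.3  196.5] yaw 70.2 j [-0.4   0.28  0.62  1.98 -0.2   0.95 -0.03] F [-0.8  0.1 -1.9] M [-0.01  0.02 -0.09] w 14.5 g 60.0 t 17.7667
```

View pics/st6.png

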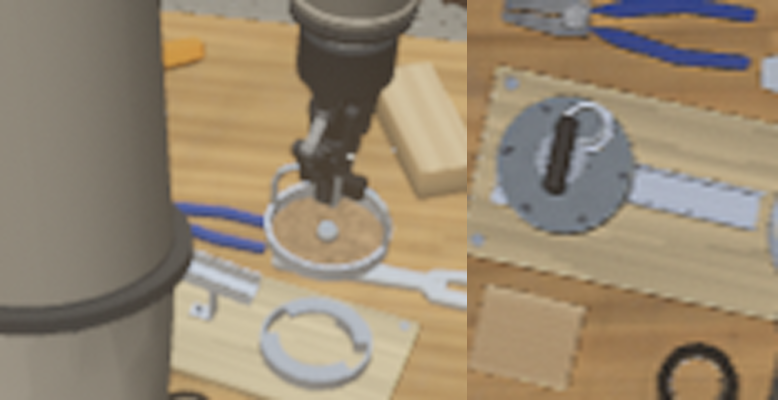

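The dish is clear of the ring and level, with the ball in its middle at (327,230). The knob is at rest at (565,150), and the foot is about 126 mm up. A second more to settle, then I hand in.

```bash
python3 -m jog '{"xyz":[[0,0,0],[0,0,0],[0,0,0],[0,0,0],[0,0,0],[0,0,0],[0,0,0],[0,0,0]],"twist":[0,0,0,0,0,0,0,0]}'; python3 -m jog '{"xyz":[[0,0,0],[0,0,0],[0,0,0],[0,0,0],[0,0,0],[0,0,0],[0,0,0],[0,0,0]],"twist":[0,0,0,0,0,0,0,0]}'; python3 -c "
from bench import job
print(job.sign_off())"
```

```text
clock: 18.43
tcp_pos: [524.3, -125.3, 196.5]
tcp_rot: [-3.142, 0.0, 1.225]
force: [0.2, 0.0, -2.0]
grip_width: 13.7
grasp_force: 60.0
clock: 19.1
tcp_pos: [524.3, -125.3, 196.5]
tcp_rot: [-3.142, 0.0, 1.225]
force: [0.6, -0.2, -2.0]
grip_width: 13.7
grasp_force: 60.0
the job is handed in; nothing more can be done
None
```

I drew one ball, turned the dish free and lifted it, and handed in at 19.1 s with the dish held level, its foot about 126 mm above the worktop and the ball in the middle; sign-off returned no verdict, so I can't confirm how it was judged.

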